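# Clip a profile template to its sloping arm

## Robot

A 6-joint arm with a two-finger parallel gripper is mounted at the origin on a cart in front of the work surface, level with it; the furniture and walls round the work are solid. World frame = base frame: x ahead of the robot, y to its left, z up, the work surface at z = 0. Lengths are in mm, angles in rad, forces in N, time in s.
With the tool pointing down it reaches from about 400 to 925 mm from the base axis. Payload 12.5 kg.
Tool frame: the origin (TCP) lies between the finger pads; the fingertips stand 19 mm ahead of it and the grasp point (between the pads) is the TCP (env.nose_length is the distance from the TCP to the fingertips, in mm); z points along the fingers, y is the line along which they close (so a half turn about z gives the same grasp; the last joint's range is limited). The gripper opens to 95 mm and grips with 3 to 60 N. Pads are 20 mm wide; open, the fingers measure 119 mm over their backs; the gripper's body (75 mm by 180 mm) begins 59 mm behind the grasp point.
Start: joints at [-1.404, 0.491, 1.559, -0, 1.092, -0.106], TCP at [168.415, -601.898, 233.661] pointing down, gripper open.
Joint ranges: [-3.1, 3.1], [-0.84, 2.19], [0.05, 2.79], [-1.13, 4.28], [0.06, 2.93], [-2.69, 2.69]. Speed limits (rad/s): [2.22, 2.22, 2.79, 3.14, 3.14, 3.14].

## Interface

Orientations are given as [roll, pitch, yaw] about the fixed x, y, z axes, in that order (R = Rz(yaw) Ry(pitch) Rx(roll)).
In Python, from cell import env gives the robot as it stands. The module is installed in compiled form; this text tells all that it offers.
- The arm moves only by the tool drive_tool, never from a script. Its argument "rows" is a list that holds one entry, the list of rows, each a list of 7 numbers: the shift along the tool's x, y, z scaled (see below), then the turn, a rotation vector about the tool's x, y, z scaled (see below), then the opening, from 0 (shut) to 1 (fully open). In form: [[[tx, ty, tz, ax, ay, az, jaw], ...]]. A call has 1 to 5 rows; each row shifts and turns the commanded pose from where the row before left it, along the tool's axes as they then stand; what a row does not reach is not made up. The controller multiplies each number of a shift by 250 mm and each number of a turn by 180 degrees. A row lasts 1/8 s, in which the tool goes at most 62.5 mm and 10.7 degrees, less where a joint would pass 70% of its speed; a pose out of reach is approached as far as the arm can. A call with a number of a shift or a turn outside -1 to 1 is refused whole. A call with a gripper value outside its range is refused whole. The fingers move at their own pace and stop on an object; the grip force is fixed at half the most. Time passes only in rows, so rows that do not move let the fingers close. It gives the time, the measured TCP pose, the force, the opening and the grip force at its end, in the units of the state.
- env.state(): the state, without advancing time (a new reading comes with each control period).
- env.read_camera(name): name is "side" or "top"; returns a dict with "color" (480x640x3 uint8, blue, green, red), "camera_matrix" (3x3 intrinsics, pixels), "pose" (4x4, takes a point from camera to world coordinates). Camera axes: x right, y up, looking along -z (the intrinsics and any distortion apply to the point x, -y, -z); pixel columns grow to the right and rows downward; lengths in mm; the calibration is good to about 2 mm. A picture is of the moment at which its call begins. There is no depth.
- env.job_done(): hands the job in; it is judged then, once.
Trained networks look in a picture, given as the dict that the camera call returned (one of the last four; its "shot" number tells which), for a name from the list of things; names that differ only in an ending like _2 or _b are one class to them, and where a whole thing is asked for, a point or a joint stands for the part that bears it (a point fixed in the world has none). Each returns a list of dicts, best first, with "score" (0 to 1); they miss things now and then, are a little off and sometimes report something else, mostly with a low value. They report only what shows in the picture. A call takes as long as a camera call. They do not tell look-alikes from the thing itself.
- env.search_frame(name, picture): "at" ([x, y, z] in mm, in the coordinates of the camera as it stood for that picture, good to about 4 mm: the middle of the surface that is visible of it).
- env.place_of(name, picture): "at" ([x, y, z] in mm, in the coordinates of the camera as it stood for that picture, good to about 4 mm: a listed point, or the origin of a listed thing).
The state is a dict: "t": time; "joints": joint angles; "qvel": joint speeds; "tau": joint torques, N m; "eef_pos": TCP position; "tcp_rot": TCP orientation; "ft_force": force on the tool from outside, world axes, zero at the start; "moment": the same for the moment, N m; "opening": opening from 0.0 (shut) to 1.0 (fully open); "grip_force": force on a finger pad.
Only numpy, scipy, OpenCV 4.12 (cv2) and the standard library are available. Lean on these libraries where they do the work, as an engineer would, in place of code of your own. Each camera call takes 0.05 s, during which the arm holds its last target. There are 200 camera calls.

## Task

Take the steep profile template out of the rack and stand it in the channel of the holder, against the sloping arm and with its sloping edge running the same way as the arm's, then let go of it. Then take the spring clamp off its rail and clip it over the template and the arm together, at the middle of the arm's sloping edge, square to that edge and pushed on until its jaw pads are wholly on the wood, and leave it gripping there. Leave the low template and the other things on the table where they are.

Things in the scene. Friction and masses are not known exactly. Their poses are not given: they have to be found in the camera images.
- holder: Fixed wooden base 150x90x18 mm (x,y,z), origin centre of underside, z up. Channel along x for the template: floor z 18 mm, y -10.5 to 0 mm, between the arm (y 0 to 10, x -5 to 55) and a lip (y -18.5 to -10.5, x 2 to 50, top z 52; over its last 8 mm the channel widens to 16). End stops at x +-62.5, tops z 28. Beside the channel nothing stands from x -62 to -5: finger room.
- template_seat (a point): Point on the holder's channel floor, 5 mm from the arm's face, where the seated steep template's origin belongs (within 5 mm along, 3.5 mm across); template axes parallel to the holder's. Holder frame (0,-5,18) mm.
- sloping_arm: Upright 10 mm plate fixed on the holder; top edge 73 mm long, rising 35 degrees to holder +x. Origin mid-edge, holder frame (25,1,117.5) mm; x up along the edge, y as holder's (arm y -1 to 9, seated template -9 to -1, edges flush), z square to the edge, leaning 35 degrees to holder -x. Clamp ends with origin near x=y=0, z 10 to 30 mm, axes parallel (or half turn about z).
- steep_template: Loose plywood plate 8 mm thick (y), 120 mm long (x), 0.04-0.07 kg; origin centre of underside, z up. Height 40 mm at x -60 rising 35 degrees to 124 mm at x +60; half-round bulge r 14 mm on the tall end. Stands in either rack slot, axes parallel to the rack's. Pinch its 8 mm across the sloping edge near the low end.
- template_grip (a point): Point on the steep template's sloping edge near its low end, mid-thickness, template frame (-44,0,51) mm; fingers closing along template y here stay clear of arm and lip.
- low_template: The other plywood plate: 8 mm thick, 120 mm long, 40 mm tall at x -60, only 72 mm at x +60, no bulge; origin centre of underside. Stands in the other slot; leave it there.
- rack: Fixed dark wooden rack 150x130x15 mm, origin centre of underside. Two slots along its x at y -32 and +32 mm, floor z 15 mm, 11 mm wide between strips with tops at z 29 mm. Rack and rail stand lie left and right of the holder, either way round.
- rail_stand: Fixed dark wooden base 110x85x15 mm with an upright board along x on which the clamp is parked: 90 mm long, 18 mm thick, top edge level at z 75 mm. Origin centre of underside.
- clamp: Loose steel spring clamp, black handles, 0.1-0.15 kg, 22 mm wide (x), 120 high. Origin on its hinge axis x. Handles at z 20 to 70 mm, jaw pads z -32 to -50, hub radius 9 (stops the edge). Frame is fixed to the -y half; the lever is the +y half; mirror images at lever 0. Starts clipped on the rail board, x along it, origin 15 mm over its edge. Letting go can draw it 10 mm back off.
- clamp_lever (a joint): Lever angle, rad: 0 = 18 mm jaw gap (on its rail, and over arm plus template), -0.35 shut, 0.4 open. Squeezing the handles opens the jaws (spring 0.6 Nm/rad, jaws close with about 10 N). At 0 handles lean out 11.5 degrees each, 52 mm over the outsides at z 55. A 20 N squeeze opens fully: handles parallel, 30 mm over the outsides, gap 35 mm; clamp frame then 0.2 rad off its mid-plane.
- plunger_0: White plunger cutter, 36 mm across, 46 mm high, origin centre of underside: leave alone.
- red_cutter_1: Small red cutter, 35 mm across, 16 mm high, origin centre of underside: leave alone.
- dotted_pot: Olive pot, 82 mm across, 70 mm high, behind the work, origin centre of underside: leave alone.
- stub_jar: Squat jar with dowel stubs, 84 mm across, 94 mm high, behind the work, origin centre of underside: leave alone.
Things that resemble listed ones, but are neither listed nor needed, are in the scene too. There is more than one size of the clamp; the one meant has the size given above.

How it is judged (in metres and radians):
On the way, in this order (a step that is already met when the one before it is completed fails the run):
1. the steep template stands in the holder's channel, let go (z of steep_template in the frame of holder between 0.0155 and 0.0205 m and y of steep_template in the frame of holder between -0.009 and -0.0015 m and x of steep_template in the frame of holder between -0.005 and 0.005 m and angle between steep_template's own z axis and vertical below 0.12 rad and contact force between the fingers and steep_template below 0.1 N), for 0.2 s.
2. the clamp has been taken off its rail and carried towards the holder (distance of clamp from where it was at the start of the episode above 0.1 m).
At the end, for the whole second after the job is handed in: Steep template seated in the channel (5 mm along, 3.5 mm across, 2.5 mm in height, 7 degrees off upright); clamp gripping template and arm (over 3 N each), origin within 20 mm of mid-edge, centred within 7 mm, 6 to 32 mm above the edge (pads wholly on), within 11 degrees of square; both at rest (z of steep_template in the frame of holder between 0.0155 and 0.0205 m and y of steep_template in the frame of holder between -0.009 and -0.0015 m and x of steep_template in the frame of holder between -0.005 and 0.005 m and angle between steep_template's own z axis and vertical below 0.12 rad and x of clamp in the frame of sloping_arm between -0.02 and 0.02 m and y of clamp in the frame of sloping_arm between -0.007 and 0.007 m and z of clamp in the frame of sloping_arm between 0.006 and 0.032 m and angle between the z axis of clamp and the z axis of sloping_arm, either way round below 0.2 rad and angle between the x axis of clamp and the x axis of sloping_arm, either way round below 0.2 rad and contact force between clamp and steep_template above 3 N and contact force between clamp and sloping_arm above 3 N and linear speed of each of clamp, steep_template below 0.02 m/s); the robot touches nothing.
It fails at once if the low template is moved by more than 30 mm (distance of low_template from where it was at the start of the episode above 0.03 m).
It fails at once if a bystander is moved by more than 30 mm (distance of any of plunger_0, red_cutter_1, dotted_pot, stub_jar from where it was at the start of the episode above 0.03 m).
It also fails if it takes over 61 s, if anything falls off the work surface, if the arm or the gripper's body presses on something with over 40 N, if the wrist force passes 120 N, or if a joint passes its speed limit or range.

## Working session

There is one attempt and no reset: what is moved stays moved. The work goes in short steps, Python scripts to look and compute and a tool call to move; the robot and the scene stay as the last step left them, time stands still between calls to the robot, and variables do not carry over. Pictures are saved under pics/ and viewed, at most 10 in all, crops included, and the job is handed in when it is done.

Besides the shell and the picture viewer there is one more tool, called after "Request:" as name([rows], argument=value, ...), one row to a line, values as JSON. drive_tool: Moves the arm, as the interface text tells. Its arguments: {"type":"object","properties":{"rows":{"type":"array","items":{"type":"array","items":{"type":"array","items":{"type":"number","minimum":-1,"maximum":1}}}}},"required":["rows"]}

```bash
mkdir -p pics
cat > h.py <<'E'
from cell import env
import numpy as np, cv2
from scipy.spatial.transform import Rotation as R
def look(names,cam,save=None):
    p=env.read_camera(cam)
    if save: cv2.imwrite('pics/'+save,p['color'])
    P=np.array(p['pose']);o={}
    for f in ('place_of','search_frame'):
        for n in names:
            try:
                r=getattr(env,f)(n,p)
            except Exception as e: print(f,n,e);continue
            for d in r[:3]:
                w=P[:3,:3]@np.array(d['at'])+P[:3,3]
                print(cam,f,n,round(d['score'],2),w.round(1))
    return p
def pix(p,w):
    P=np.array(p['pose']);c=P[:3,:3].T@(np.array(w,float)-P[:3,3]);c=np.array([c[0],-c[1],-c[2]])
    u=np.array(p['camera_matrix'])@c;return u[:2]/u[2]
E
python3 - <<'E'
from h import *
print(env.state())
N='holder template_seat sloping_arm steep_template template_grip low_template rack rail_stand clamp'.split()
for c in('side','top'):
    p=look(N,c,c+'0.png');print(np.array(p['pose']).round(2),p['camera_matrix'],[k for k in p])
E
```

```text
{'t': 0.0, 'joints': array([-1.40362667e+00,  4.91546071e-01,  1.55944614e+00,  3.96531781e-07,
        1.09172159e+00, -1.05617208e-01]), 'qvel': array([ 4.99457564e-04,  2.64621029e-03,  6.40618183e-06,  1.55310900e-03,
        1.02829351e-06, -1.32874004e-03]), 'tau': array([ 3.70877038e-03, -6.12638569e+01, -2.58181143e+01,  6.93515246e-02,
        4.82128188e-02, -1.08499835e-04]), 'eef_pos': array([ 168.3587686 , -601.66126829,  233.07126413]), 'tcp_rot': array([-3.14047779e+00, -1.18542336e-04,  2.72786617e-01]), 'ft_force': array([ 0.10905777,  0.21887091, -0.80599985]), 'moment': array([-0.01330775, -0.0112199 ,  0.00535252]), 'grip_force': 0.0, 'opening': 1.0031139697268703}
side place_of holder 0.74 [522.7  76.2   3. ]
side place_of template_seat 0.71 [519.5  72.1  18.6]
side place_of template_seat 0.45 [ 495.6 -170.4    1.6]
side place_of sloping_arm 0.64 [546.5  89.2 115.9]
side place_of sloping_arm 0.26 [ 499.8 -168.     0.9]
side place_of sloping_arm 0.2 [570.4 314.6  -2.1]
side place_of steep_template 0.69 [ 506.5 -134.1   18.2]
side place_of template_grip 0.95 [ 461.
[... 2539 characters left out ...]
p search_frame template_grip 0.68 [590.4 313.  114.8]
top search_frame low_template 0.57 [ 492.8 -198.3   58.9]
top search_frame rack 0.84 [ 493.5 -165.5   18. ]
top search_frame rail_stand 0.57 [562.2 305.3  18.4]
top search_frame clamp 0.97 [417.8 399.8 105. ]
top search_frame clamp 0.8 [591.7 313.7 113.8]
[[ 1.00000e-02  9.90000e-01 -1.30000e-01  4.29980e+02]
 [-1.00000e+00  1.00000e-02  1.00000e-02  1.17620e+02]
 [ 1.00000e-02  1.30000e-01  9.90000e-01  1.40599e+03]
 [ 0.00000e+00  0.00000e+00  0.00000e+00  1.00000e+00]] [[563.19614316   0.         327.53077253]
 [  0.         563.19614316 241.16139168]
 [  0.           0.           1.        ]] ['color', 'camera_matrix', 'pose', 'shot']
```

View pics/side0.png

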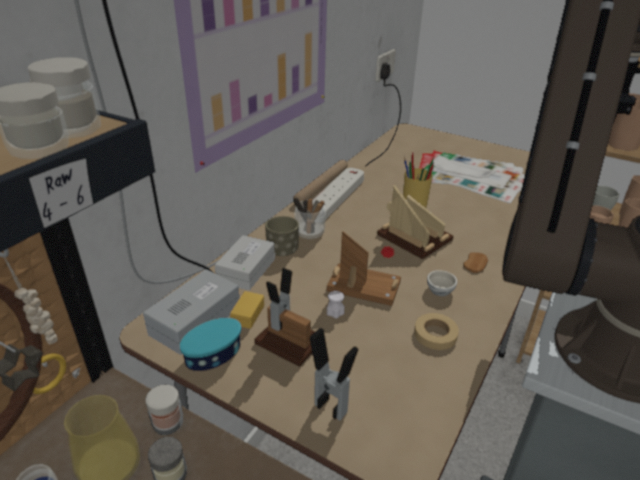

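View pics/top0.png

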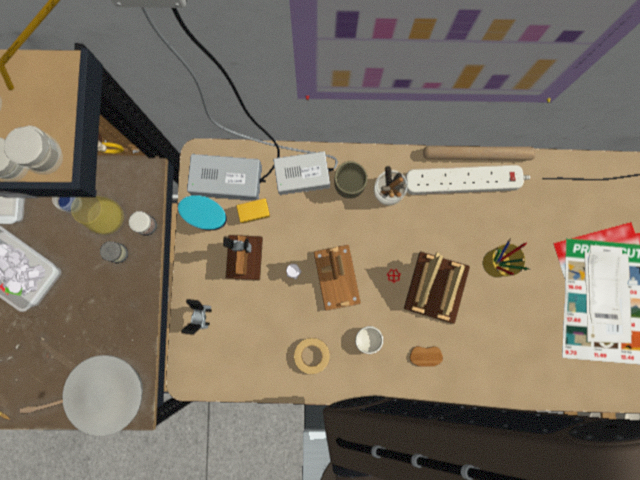

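Run:
```python
import cv2,numpy as np
t=cv2.imread('pics/top0.png');s=cv2.imread('pics/side0.png')
def c(im,x,y):
    r=cv2.resize(im[y:y+90,x:x+80],None,fx=3.3,fy=3.3,interpolation=cv2.INTER_CUBIC)
    for k in range(0,80,10):
        cv2.line(r,(int(k*3.3),0),(int(k*3.3),8),(0,255,255),1);cv2.putText(r,str(x+k),(int(k*3.3),18),0,.3,(0,255,255))
    for k in range(10,90,10):
        cv2.line(r,(0,int(k*3.3)),(8,int(k*3.3)),(0,255,255),1);cv2.putText(r,str(y+k),(9,int(k*3.3)),0,.3,(0,255,255))
    return r
a=np.hstack([c(t,400,242),c(t,300,235),c(t,205,220)]);b=np.hstack([c(s,375,175),c(s,322,225),c(s,252,265)])
cv2.imwrite('pics/crops.png',np.vstack([a,b]))
```

```text
(no output)
```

View pics/crops.png

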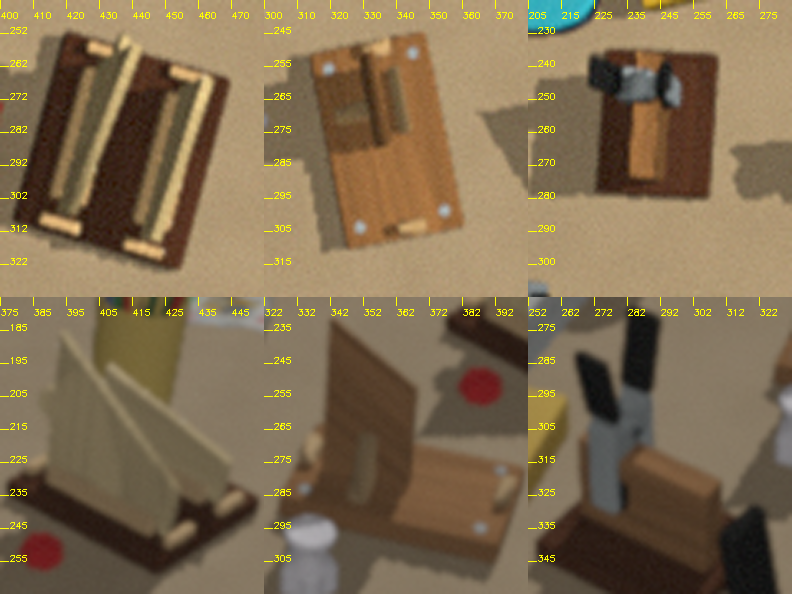

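```bash
cat > fit.py <<'E'
from h import *
from scipy.optimize import least_squares
def fit(p,L,W,z,px,x0):
    c=np.array([[L/2,W/2],[L/2,-W/2],[-L/2,-W/2],[-L/2,W/2]])
    def f(q):
        s,k=np.sin(q[2]),np.cos(q[2])
        return np.concatenate([pix(p,[q[0]+k*a-s*b,q[1]+s*a+k*b,z]) for a,b in c])-np.ravel(px)
    r=least_squares(f,x0,x_scale=[1,1,.01]);return r.x,r.fun
def T(q,pts):
    s,k=np.sin(q[2]),np.cos(q[2]);pts=np.array(pts,float)
    return np.c_[q[0]+k*pts[:,0]-s*pts[:,1],q[1]+s*pts[:,0]+k*pts[:,1],pts[:,2]]
E
cat > a.py <<'E'
from fit import *
t=env.read_camera('top');s=env.read_camera('side')
D={'rack':(150,130,15,[(420.6,251.7),(469.7,265.6),(455,323.8),(404.2,307.5)],[498,-168,-.2]),
'holder':(150,90,18,[(314.5,250.8),(348.5,244.7),(360.3,303.5),(325.2,310.8)],[521,80,.15]),
'rail':(110,85,15,[(228.3,235.2),(262.6,237),(259.5,280.3),(225.9,278.8)],[572,313,0])}
Q={}
for k,(L,W,z,px,x0) in D.items():
    Q[k],e=fit(t,L,W,z,px,x0);print(k,Q[k].round(3),np.degrees(Q[k][2]).round(1),e.round(1))
def tem(y):
    P=[(-60,40),(60,124),(60,0),(-60,0)];return [(x,yy,15+z) for yy in(y-4,y+4) for x,z in P]
S={'rack':[(75,65,15),(75,-65,15),(-75,-65,15),(-75,65,15)],'steep':tem(32),
'holder':[(75,45,18),(75,-45,18),(-75,-45,18),(-75,45,18)],
'arm':[(55,y,z) for y in(0,10) for z in(138.5,)]+[(-5,y,96.5) for y in(10,0)],
'rail':[(55,42,15),(55,-42,15),(-55,-42,15),(-55,42,15)],'board':[(45,9,75),(45,-9,75),(-45,-9,75),(-45,9,75)]}
par={'steep':'rack','arm':'holder','board':'rail'}
ims=[]
for p in(t,s):
    im=cv2.resize(p['color'],None,fx=4,fy=4,interpolation=cv2.INTER_CUBIC)
    for k,pts in S.items():
        w=T(Q[par.get(k,k)],pts);u=np.array([pix(p,x) for x in w])
        u=((u+.5)*4-.5).round().astype(int)
        for i in range(0,len(u),4): cv2.polylines(im,[u[i:i+4]],True,(0,255,255),1)
    ims.append(im)
t4,s4=ims
def c(im,x,y): return cv2.resize(im[y*4:y*4+360,x*4:x*4+320],(264,297))
cv2.imwrite('pics/ov.png',np.vstack([np.hstack([c(t4,400,242),c(t4,300,235),c(t4,205,220)]),np.hstack([c(s4,375,180),c(s4,322,225),c(s4,245,275)])]))
np.save('Q.npy',np.array([Q['rack'],Q['holder'],Q['rail']]))
for n,w in(('grip',T(Q['rack'],[(-44,32,66),(0,32,15)])),('seat',T(Q['holder'],[(0,-5,18),(25,1,117.5)])),('board top',T(Q['rail'],[(0,0,75)]))): print(n,w.round(1))
E
python3 a.py
```

```text
rack [ 4.99743e+02 -1.68280e+02 -2.87000e-01] -16.4 [-0.4 -1.2  0.9 -0.1 -0.1  0.2 -0.3  1.1]
holder [5.21924e+02 7.96540e+01 1.93000e-01] 11.0 [-0.9  0.1  0.7 -0.5  0.6  0.4 -0.4 -0. ]
rail [ 5.69065e+02  3.10246e+02 -3.90000e-02] -2.3 [ 0.1 -0.2 -0.  -0.5  0.4  0.4 -0.5  0.3]
grip [[ 466.6 -125.1   66. ]
 [ 508.8 -137.6   15. ]]
seat [[522.9  74.7  18. ]
 [546.3  85.4 117.5]]
board top [[569.1 310.2  75. ]]
```

View pics/ov.png

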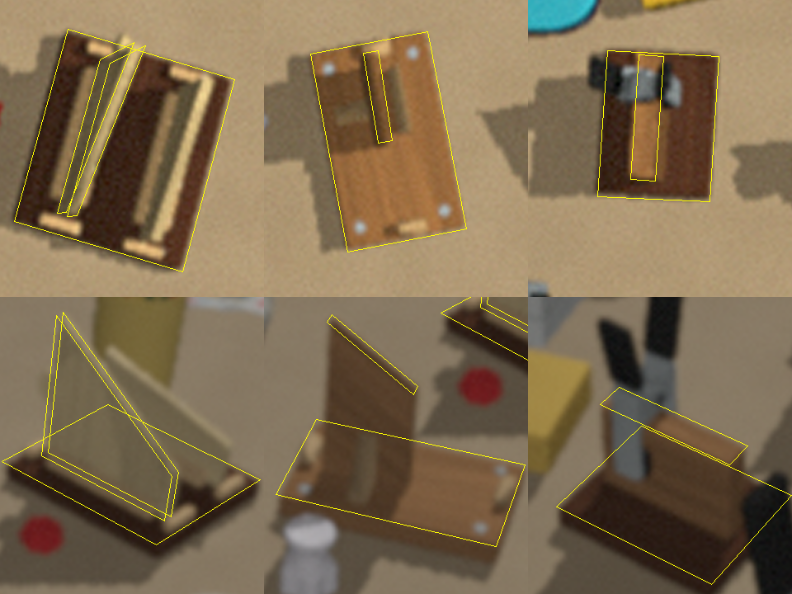

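```bash
cat > plan.py <<'E'
from h import *
import sys
def down(yaw,tilt=0): # tilt: rotate about tool y so that tool z leans to tool +x
    return R.from_euler('z',yaw)*R.from_euler('x',np.pi)*R.from_euler('y',tilt)
def plan(wps):
    """wps: (pos, Rot, rows, jaw)"""
    s=env.state();p=np.array(s['eef_pos']);r=R.from_euler('xyz',s['tcp_rot']);out=[]
    print('now',s['t'],p.round(1),np.round(s['tcp_rot'],3),'j',np.round(s['joints'],2),'op',round(s['opening'],3),'g',round(s['grip_force'],1),'F',np.round(s['ft_force'],1))
    for P,Q,n,j in wps:
        P=np.array(P,float)
        for k in range(n,0,-1):
            d=(r.inv()).apply((P-p)/k)/250;a=((r.inv()*Q).as_rotvec()/k)/np.pi
            d=d.round(3);a=a.round(3)
            out.append([*d.tolist(),*a.tolist(),j])
            p=p+r.apply(d*250);r=r*R.from_rotvec(a*np.pi)
        if np.any(np.abs(d)*250>62.5) or np.linalg.norm(a)*180>10.7: print('TOO FAST',d*250,a*180)
    for i in range(0,len(out),5): print(str([out[i:i+5]]).replace('-0.0,','0,').replace('0.0,','0,'))
    print('end',p.round(1),r.as_euler('xyz').round(3))
E
python3 - <<'E'
from plan import *
plan([([465.5,-125,210],down(-.285),10,.45),([465.5,-125,58],down(-.285),5,.45)])
E
```

```text
now 2.0 [ 168.4 -601.9  233.7] [3.142 0.    0.273] j [-1.4   0.49  1.56 -0.    1.09 -0.11] op 1.001 g 0.0 F [ 0.  -0.8 -0.5]
[[[0.166, -0.152, 0.009, 0, 0, 0.018, 0.45], [0.157, -0.161, 0.01, 0, 0, 0.018, 0.45], [0.148, -0.169, 0.009, 0, 0, 0.018, 0.45], [0.138, -0.177, 0.01, 0, 0, 0.018, 0.45], [0.127, -0.185, 0.009, 0, 0, 0.018, 0.45]]]
[[[0.117, -0.192, 0.01, 0, 0, 0.018, 0.45], [0.106, -0.198, 0.009, 0, 0, 0.017, 0.45], [0.095, -0.204, 0.01, 0, 0, 0.018, 0.45], [0.083, -0.209, 0.009, 0, 0, 0.017, 0.45], [0.073, -0.213, 0.01, 0, 0, 0.018, 0.45]]]
[[[0, 0, 0.122, 0, 0, 0, 0.45], [0, 0, 0.121, 0, 0, 0, 0.45], [0, 0, 0.122, 0, 0, 0, 0.45], [0, 0, 0.121, 0, 0, 0, 0.45], [0, 0, 0.122, 0, 0, 0, 0.45]]]
end [ 465.6 -124.9   57.9] [ 3.142 -0.    -0.286]
```

Request:
drive_tool([
  [[0.166, -0.152, 0.009, 0, 0, 0.018, 0.45], [0.157, -0.161, 0.01, 0, 0, 0.018, 0.45], [0.148, -0.169, 0.009, 0, 0, 0.018, 0.45], [0.138, -0.177, 0.01, 0, 0, 0.018, 0.45], [0.127, -0.185, 0.009, 0, 0, 0.018, 0.45]],
])

```text
t: 2.62
eef_pos: [317.7, -362.1, 222.0]
tcp_rot: [3.141, -0.0, -0.012]
ft_force: [0.4, 0.2, 0.1]
opening: 0.531
grip_force: 0.0
```

Request:
drive_tool([
  [[0.117, -0.192, 0.01, 0, 0, 0.018, 0.45], [0.106, -0.198, 0.009, 0, 0, 0.017, 0.45], [0.095, -0.204, 0.01, 0, 0, 0.018, 0.45], [0.083, -0.209, 0.009, 0, 0, 0.017, 0.45], [0.073, -0.213, 0.01, 0, 0, 0.018, 0.45]],
])

```text
t: 3.25
eef_pos: [466.5, -123.3, 210.1]
tcp_rot: [3.141, -0.001, -0.288]
ft_force: [0.0, -1.6, 0.1]
opening: 0.452
grip_force: 0.0
```

Run:
```python
from plan import *
plan([([465.5,-125,58],down(-.285),5,.4)])
```

```text
now 3.25 [ 466.5 -123.3  210.1] [ 3.141e+00 -1.000e-03 -2.880e-01] j [-0.4   0.32  1.93 -0.    0.89  1.46] op 0.452 g 0.0 F [ 0.  -1.6  0.1]
[[[0, 0.002, 0.122, 0, 0, 0, 0.4], [-0.001, 0.001, 0.122, 0, 0, 0, 0.4], [0, 0.002, 0.121, 0, 0, 0, 0.4], [-0.001, 0.001, 0.122, 0, 0, -0.001, 0.4], [0, 0.002, 0.121, 0, 0, 0, 0.4]]]
end [ 465.5 -125.1   58.1] [ 3.141e+00 -1.000e-03 -2.850e-01]
```

Request:
drive_tool([
  [[0, 0, 0.122, 0, 0, 0, 0.4], [0, 0, 0.122, 0, 0, 0, 0.4], [0, 0, 0.122, 0, 0, 0, 0.4], [0, 0, 0.122, 0, 0, 0, 0.4], [0, 0, 0.12, 0, 0, 0, 0.4]],
])

```text
t: 3.88
eef_pos: [465.8, -125.0, 57.1]
tcp_rot: [3.141, -0.001, -0.286]
ft_force: [0.5, -0.5, -0.3]
opening: 0.397
grip_force: 0.0
```

Request:
drive_tool([
  [[0, 0, 0, 0, 0, 0, 0.4], [0, 0, 0, 0, 0, 0, 0], [0, 0, 0, 0, 0, 0, 0], [0, 0, 0, 0, 0, 0, 0], [0, 0, 0, 0, 0, 0, 0]],
])

```text
t: 4.5
eef_pos: [465.8, -125.1, 58.5]
tcp_rot: [3.141, -0.001, -0.286]
ft_force: [-1.7, -0.1, 6.8]
opening: 0.081
grip_force: 30.0
```

Request:
drive_tool([
  [[0, 0, -0.06, 0, 0, 0, 0], [0, 0, -0.12, 0, 0, 0, 0], [0, 0, -0.14, 0, 0, 0, 0], [0, 0, -0.14, 0, 0, 0, 0], [0, 0, -0.1, 0, 0, 0, 0]],
])

```text
t: 5.12
eef_pos: [465.6, -124.9, 200.3]
tcp_rot: [3.141, -0.002, -0.286]
ft_force: [0.2, -0.1, -1.2]
opening: 0.082
grip_force: 30.0
```

Run:
```python
from plan import *
q=np.load('Q.npy')[1];y=q[2];k,s=np.cos(y),np.sin(y)
# template origin -> TCP offset in template x: -44, z 43
seat=np.array([522.4,74.9]);g=seat+np.array([k,s])*-44;print(g,y)
plan([([*g,160],down(y),6,0),([*g,160],down(y),2,0)])
```

```text
[479.21312284  66.48016382] 0.1925474775284257
now 5.125 [ 465.6 -124.9  200.3] [ 3.141e+00 -2.000e-03 -2.860e-01] j [-0.4   0.33  1.94 -0.    0.87  1.46] op 0.082 g 30.0 F [ 0.2 -0.1 -1.2]
[[[-0.027, -0.125, 0.027, 0, 0, -0.025, 0], [-0.018, -0.127, 0.027, 0, 0, -0.025, 0], [-0.007, -0.128, 0.027, 0, 0, -0.026, 0], [0.003, -0.128, 0.027, 0, 0, -0.025, 0], [0.013, -0.127, 0.026, 0, 0, -0.026, 0]]]
[[[0.023, -0.125, 0.027, 0, 0, -0.025, 0], [0, 0, 0, 0, 0, 0, 0], [0, 0, 0, 0, 0, 0, 0]]]
end [479.3  66.4 160. ] [ 3.14e+00 -2.00e-03  1.91e-01]
```

Request:
drive_tool([
  [[-0.027, -0.125, 0, 0, 0, -0.025, 0], [-0.018, -0.127, 0, 0, 0, -0.025, 0], [-0.007, -0.128, 0, 0, 0, -0.026, 0], [0.003, -0.128, 0, 0, 0, -0.025, 0], [0.013, -0.127, 0, 0, 0, -0.026, 0]],
])

```text
t: 5.75
eef_pos: [476.8, 35.8, 198.8]
tcp_rot: [3.141, -0.001, 0.115]
ft_force: [0.6, 1.3, -0.5]
opening: 0.083
grip_force: 30.0
```

Request:
drive_tool([
  [[0.023, -0.125, 0, 0, 0, -0.025, 0], [0, 0, 0, 0, 0, 0, 0], [0, 0, 0, 0, 0, 0, 0]],
])

```text
t: 6.12
eef_pos: [479.1, 66.0, 198.3]
tcp_rot: [3.141, -0.0, 0.19]
ft_force: [-0.1, -0.7, -1.3]
opening: 0.08
grip_force: 30.0
```

Run:
```python
from plan import *
plan([])
for c in('top','side'):
    p=look(['steep_template','template_grip','template_seat','sloping_arm','holder'],c)
    im=p['color'];S=env.state();T0=np.array(S['eef_pos']);r=R.from_euler('xyz',S['tcp_rot'])
    im=cv2.resize(im,None,fx=4,fy=4,interpolation=cv2.INTER_CUBIC)
    yw=S['tcp_rot'][2];ex=np.array([np.cos(yw),np.sin(yw),0]);ez=np.array([0,0,1])
    ey=np.array([-np.sin(yw),np.cos(yw),0])
    for dy in(-4,4):
        w=[T0+ex*(x+44)+ez*(z-43)+ey*dy for x,z in((-60,40),(60,124),(60,0),(-60,0))]
        cv2.polylines(im,[(np.array([pix(p,a) for a in w])*4+1.5).round().astype(int)],True,(0,255,255),1)
    q=np.load('Q.npy')[1]
    from fit import T
    for L in([(75,45,18),(75,-45,18),(-75,-45,18),(-75,45,18)],[(55,0,138.5),(55,10,138.5),(-5,10,96.5),(-5,0,96.5)],[(2,-18.5,52),(50,-18.5,52),(50,-10.5,52),(2,-10.5,52)]):
        cv2.polylines(im,[(np.array([pix(p,a) for a in T(q,L)])*4+1.5).round().astype(int)],True,(255,255,0),1)
    u=(pix(p,T0+30*ex)*4).astype(int)
    cv2.imwrite(f'pics/{c}_c.png',im[u[1]-200:u[1]+400,u[0]-200:u[0]+200]); 
a=cv2.imread('pics/top_c.png');b=cv2.imread('pics/side_c.png');cv2.imwrite('pics/held.png',np.hstack([a,b]))
```

```text
now 6.125 [479.1  66.  198.3] [ 3.141 -0.     0.19 ] j [ 0.    0.34  1.94 -0.    0.87  1.38] op 0.08 g 30.0 F [-0.1 -0.7 -1.3]
end [479.1  66.  198.3] [ 3.141 -0.     0.19 ]
top place_of sloping_arm 0.43 [548.1  89.4 118. ]
top search_frame steep_template 0.59 [565.1  85.  257.9]
top search_frame template_grip 0.46 [563.8  85.  258.9]
top search_frame template_seat 0.76 [580.9  98.   17.6]
top search_frame holder 0.85 [581.5  94.2  19. ]
side place_of steep_template 0.79 [519.7  75.5 156.8]
side place_of template_grip 0.77 [479.4  63.5 202. ]
side place_of template_seat 0.93 [521.4  73.4  19.8]
side place_of template_seat 0.52 [517.9  74.6 158. ]
side place_of sloping_arm 0.65 [543.9  88.  120.6]
side place_of holder 0.87 [521.2  77.5   2.1]
side search_frame steep_template 0.59 [544.2  82.  199.9]
side search_frame template_grip 0.88 [544.8  79.3 196.1]
side search_frame sloping_arm 0.88 [542.5  96.8  73.8]
side search_frame sloping_arm 0.29 [526.1 194.7  26.4]
side search_frame holder 0.62 [526.3  91.6  23.2]
side search_frame holder 0.25 [ 496.6 -198.2   52.6]
```

View pics/held.png

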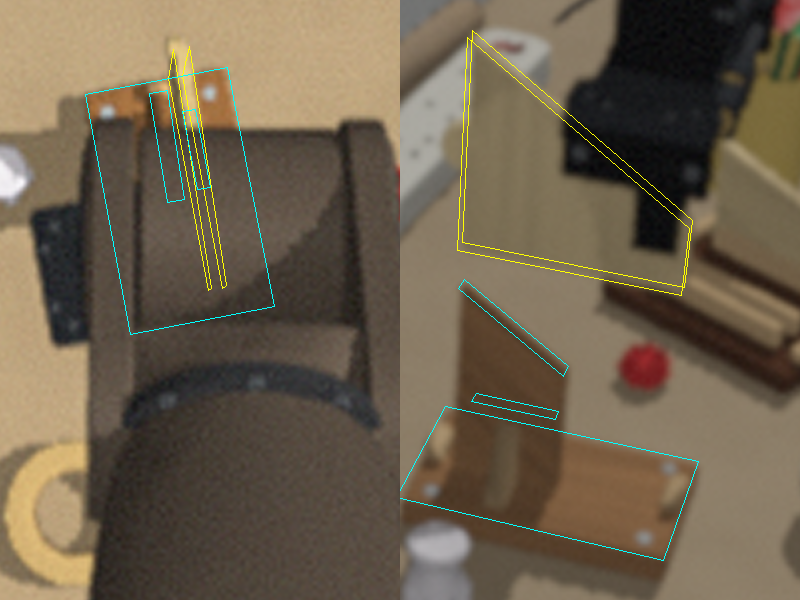

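```bash
cat > ref.py <<'E'
from fit import *
from scipy.ndimage import map_coordinates
from scipy.optimize import differential_evolution
def score(g,u,segs):
    tot=0;n=0
    for a,b in segs:
        A,B=u[a],u[b];L=np.linalg.norm(B-A);m=max(int(L*2),4);s=np.linspace(.05,.95,m)[:,None];P=A+(B-A)*s
        nv=np.array([-(B-A)[1],(B-A)[0]])/L
        v=sum(np.abs(map_coordinates(g[k][0],[P[:,1],P[:,0]],order=1)*nv[0]+map_coordinates(g[k][1],[P[:,1],P[:,0]],order=1)*nv[1]) for k in range(3))
        tot+=np.minimum(v,np.percentile(v,80)).sum();n+=m
    return tot/n
def grads(im):
    im=cv2.GaussianBlur(im,(0,0),1.0).astype(np.float32)
    return [(cv2.Sobel(im[...,k],cv2.CV_32F,1,0),cv2.Sobel(im[...,k],cv2.CV_32F,0,1)) for k in range(3)]
def refine(im,p,q,pts,segs,rng=(8,8,.08)):
    g=grads(im);f=lambda d:-score(g,np.array([pix(p,w) for w in T(np.array(q)+d,pts)]),segs)
    r=differential_evolution(f,[(-a,a) if a else (-1e-9,1e-9) for a in rng],seed=1,maxiter=40,popsize=12)
    return np.array(q)+r.x,-f(np.zeros(3)),-r.fun
E
cat > b.py <<'E'
from ref import *
q=np.load('Q.npy');t=env.read_camera('top');s=env.read_camera('side')
t0=cv2.imread('pics/top0.png');s0=cv2.imread('pics/side0.png')
rect=[(0,1),(1,2),(2,3),(3,0)]
H=[(75,45,18),(75,-45,18),(-75,-45,18),(-75,45,18),(55,0,138.5),(55,10,138.5),(-5,10,96.5),(-5,0,96.5),(-75,-45,0),(-75,45,0)]
K=[(75,65,15),(75,-65,15),(-75,-65,15),(-75,65,15)]
L=[(55,42.5,15),(55,-42.5,15),(-55,-42.5,15),(-55,42.5,15),(45,9,75),(45,-9,75),(-45,-9,75),(-45,9,75)]
print('holder top',refine(t0,t,q[1],H,rect))
print('holder side',refine(s['color'],s,q[1],H,[(1,2),(2,3),(4,7),(5,6),(6,7)]))
print('rail top',refine(t0,t,q[2],L,rect))
print('rail side',refine(s0,s,q[2],L,[(2,3),(1,2),(4,5),(5,6),(6,7)]))
st=env.state();tp=np.array(st['eef_pos']);y=st['tcp_rot'][2];o=tp[:2]+44*np.array([np.cos(y),np.sin(y)])
b=tp[2]-43
M=[(x,yy,b+z) for yy in(-4,4) for x,z in((-60,40),(60,124),(60,0),(-60,0))]
print('templ tcp',o,y)
print('templ side',refine(s['color'],s,[*o,y],M,[(4,5),(6,7),(4,7),(3,0),(0,1),(0,4)]))
E
python3 b.py
```

```text
holder top (array([5.22800447e+02, 8.12846387e+01, 2.04445801e-01]), np.float64(221.6918550022622), np.float64(236.08980213649372))
holder side (array([5.17216572e+02, 7.98265004e+01, 1.94107245e-01]), np.float64(149.50451685501056), np.float64(188.05428613111016))
rail top (array([ 5.70394647e+02,  3.10817293e+02, -4.36979892e-02]), np.float64(503.9877588990827), np.float64(532.7811175121345))
rail side (array([ 5.61320810e+02,  3.11159815e+02, -8.28185537e-02]), np.float64(118.43986464216917), np.float64(161.06191470365806))
templ tcp [522.43890046  74.75078983] 0.19113911101865844
templ side (array([5.28833374e+02, 7.75048870e+01, 1.84186521e-01]), np.float64(108.38171268282106), np.float64(141.69256862877268))
```

```bash
cat > v.py <<'E'
from ref import *
s=env.read_camera('side')
st=env.state();tp=np.array(st['eef_pos']);y=st['tcp_rot'][2];o=tp[:2]+44*np.array([np.cos(y),np.sin(y)]);b=tp[2]-43
M=[(x,yy,b+z) for yy in(4,) for x,z in((-60,40),(60,124),(60,0),(-60,0))]
c=pix(s,[o[0],o[1],130]);x0,y0=int(c[0]-50),int(c[1]-70);f=6
im=cv2.resize(s['color'][y0:y0+145//1,x0:x0+110],None,fx=f,fy=f,interpolation=cv2.INTER_LANCZOS4)[:600*f//6+270]
def dr(q,pts,col):
    u=(np.array([pix(s,w) for w in T(q,pts)])-[x0,y0]+.5)*f
    for i in range(0,len(u),4): cv2.polylines(im,[u[i:i+4].round().astype(int)],True,col,1)
H=[(75,45,18),(75,-45,18),(-75,-45,18),(-75,45,18),(55,0,138.5),(55,10,138.5),(-5,10,96.5),(-5,0,96.5)]
dr([*o,y],M,(0,255,255));dr([528.8,77.5,.184],M,(0,0,255))
dr(np.load('Q.npy')[1],H,(255,255,0));dr([517.2,79.8,.194],H,(0,255,0))
im=cv2.resize(im,None,fx=.69,fy=.69,interpolation=cv2.INTER_AREA) if im.shape[0]>600 else im
print(im.shape);cv2.imwrite('pics/v1.png',im)
E
python3 v.py
```

```text
(600, 455, 3)
```

View pics/v1.png

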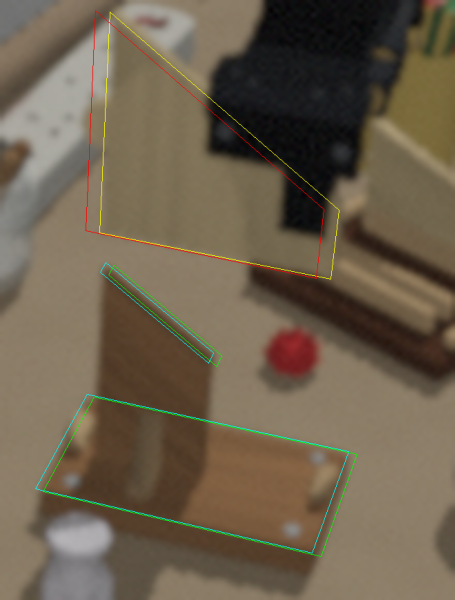

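Request:
drive_tool([
  [[0, 0.005, 0.08, 0, 0, 0, 0], [0, 0, 0.12, 0, 0, 0, 0], [0, 0, 0.12, 0, 0, 0, 0], [0, 0, 0.08, 0, 0, 0, 0], [0, 0, 0.02, 0, 0, 0, 0]],
])

```text
t: 8.0
eef_pos: [479.1, 65.1, 91.9]
tcp_rot: [-3.141, 0.002, 0.191]
ft_force: [0.0, 1.1, -0.4]
opening: 0.081
grip_force: 30.0
```

Request:
drive_tool([
  [[0, 0, 0.02, 0, 0, 0, 0], [0, 0, 0.02, 0, 0, 0, 0], [0, 0, 0.02, 0, 0, 0, 0], [0, 0, 0, 0, 0, 0, 0]],
])

```text
t: 8.5
eef_pos: [479.5, 65.2, 77.7]
tcp_rot: [3.142, 0.0, 0.191]
ft_force: [-0.0, 3.3, -1.5]
opening: 0.082
grip_force: 30.0
```

Request:
drive_tool([
  [[0, -0.003, 0.02, 0, 0, 0, 0], [0, 0, 0.02, 0, 0, 0, 0], [0, 0, 0.01, 0, 0, 0, 0], [0, 0, 0.01, 0, 0, 0, 0], [0, 0, 0, 0, 0, 0, 0]],
])

```text
t: 9.12
eef_pos: [479.3, 65.8, 62.7]
tcp_rot: [3.142, 0.0, 0.191]
ft_force: [1.0, 0.2, -0.2]
opening: 0.084
grip_force: 30.0
```

Request:
drive_tool([
  [[0, 0, 0.006, 0, 0, 0, 0], [0, 0, 0.004, 0, 0, 0, 0], [0, 0, 0, 0, 0, 0, 0]],
])

```text
t: 9.5
eef_pos: [479.4, 65.8, 61.4]
tcp_rot: [3.141, -0.001, 0.191]
ft_force: [-5.0, -1.8, 17.2]
opening: 0.08
grip_force: 30.0
```

Request:
drive_tool([
  [[0, 0, -0.003, 0, 0, 0, 0], [0, 0, 0, 0, 0, 0, 0.3], [0, 0, 0, 0, 0, 0, 0.3], [0, 0, 0, 0, 0, 0, 0.3], [0, 0, -0.04, 0, 0, 0, 0.3]],
])

```text
t: 10.12
eef_pos: [479.0, 65.8, 71.0]
tcp_rot: [-3.141, 0.001, 0.191]
ft_force: [-0.8, 0.4, -0.3]
opening: 0.298
grip_force: 0.0
```

Request:
drive_tool([
  [[0, 0, -0.1, 0, 0, 0, 0.3], [0, 0, -0.16, 0, 0, 0, 0.3], [0, 0, -0.2, 0, 0, 0, 0.5], [-0.1, 0, -0.2, 0, 0, 0, 0.95], [-0.1, 0, -0.15, 0, 0, 0, 0.95]],
])

```text
t: 10.75
eef_pos: [429.5, 56.3, 276.1]
tcp_rot: [3.141, -0.002, 0.191]
ft_force: [-0.9, 0.6, 0.3]
opening: 0.559
grip_force: 0.0
```

Run:
```python
from ref import *
st=env.state();print(st['t'],st['eef_pos'],st['joints'])
q=np.array([521.5,80.3,.195])
ims=[]
for c in('side','top'):
    p=look(['steep_template','template_grip','template_seat','clamp'],c)
    im=cv2.resize(p['color'],None,fx=6,fy=6,interpolation=cv2.INTER_CUBIC)
    for x in(-3,3):
      M=[(a+x,-1,18+z) for a,z in((-60,40),(60,124),(60,0),(-60,0))]
      cv2.polylines(im,[((np.array([pix(p,a) for a in T(q,M)])+.5)*6).round().astype(int)],True,(0,255,255) if x<0 else (0,0,255),1)
    for L in([(75,45,18),(75,-45,18),(-75,-45,18),(-75,45,18)],[(55,0,138.5),(55,10,138.5),(-5,10,96.5),(-5,0,96.5)],):
        cv2.polylines(im,[((np.array([pix(p,a) for a in T(q,L)])+.5)*6).round().astype(int)],True,(255,255,0),1)
    u=(pix(p,[522,75,60])*6).astype(int)
    ims.append(im[u[1]-300:u[1]+300,u[0]-(220 if c=='top' else 240):u[0]+200])
cv2.imwrite('pics/seated.png',np.hstack(ims)[:, :800])
```

```text
10.75 [429.46660762  56.32095715 276.08875728] [-2.22861008e-02  1.64399039e-01  1.94143217e+00 -1.04403007e-04
  1.03385593e+00  1.35728096e+00]
side place_of steep_template 0.67 [520.4  77.3  22.5]
side place_of template_grip 0.91 [477.8  64.   65.1]
side place_of template_grip 0.36 [761.6  49.4   1.3]
side place_of template_seat 0.64 [523.   72.6  20.7]
side place_of clamp 0.86 [421.  405.6  66.2]
side place_of clamp 0.79 [587.9 309.6  89.8]
side search_frame steep_template 0.93 [499.8  71.7  63.1]
side search_frame template_grip 0.69 [531.2  98.1  22.3]
side search_frame template_grip 0.61 [498.9  71.9  60.9]
side search_frame template_grip 0.38 [558.4 325.   13.3]
side search_frame template_seat 0.89 [531.6  94.1  20.2]
side search_frame clamp 0.95 [589.5 321.8 114.6]
side search_frame clamp 0.6 [428.6 413.9  82.1]
top place_of steep_template 0.61 [523.8  73.1  18. ]
top place_of template_grip 0.76 [479.1  71.3  70.7]
top place_of template_seat 0.87 [524.8  75.9  18.6]
top place_of clamp 0.85 [593.8 308.2  90.9]
top place_of clamp 0.48 [574.4 311.6   2.9]
top search_frame steep_template 0.56 [544.   79.  106.8]
top search_frame steep_template 0.36 [ 492.2 -193.3   59.2]
top search_frame template_grip 0.52 [542.2  81.3 105.7]
top search_frame template_seat 0.79 [549.4  90.1  15.7]
top search_frame template_seat 0.34 [590.1 315.5 114.6]
top search_frame clamp 0.93 [418.1 398.3 101.6]
top search_frame clamp 0.56 [592.3 312.3 116.1]
```

View pics/seated.png

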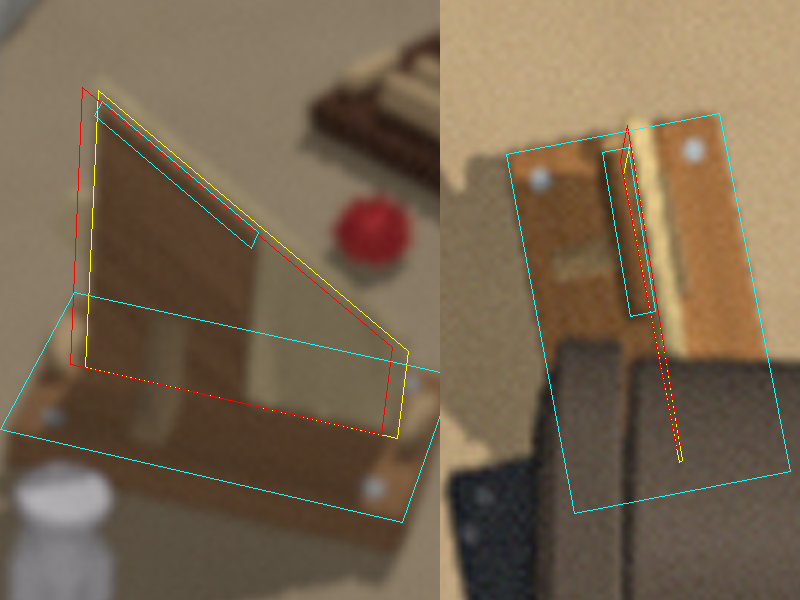

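Run:
```python
from plan import *
plan([([592,309.2,225],down(-.042),7,.95),([592,309.2,140],down(-.042),3,.95)])
```

```text
now 11.65 [430.3  56.4 273.6] [3.142 0.    0.191] j [-0.02  0.17  1.94 -0.    1.03  1.36] op 0.952 g 0.0 F [-0.3  0.2  0.4]
[[[0.118, -0.124, 0.028, 0, 0, 0.011, 0.95], [0.114, -0.128, 0.028, 0, 0, 0.011, 0.95], [0.109, -0.132, 0.028, 0, 0, 0.01, 0.95], [0.105, -0.136, 0.028, 0, 0, 0.011, 0.95], [0.1, -0.139, 0.027, 0, 0, 0.01, 0.95]]]
[[[0.096, -0.142, 0.028, 0, 0, 0.011, 0.95], [0.092, -0.146, 0.027, 0, 0, 0.01, 0.95], [0, 0, 0.113, 0, 0, 0, 0.95], [0, 0, 0.114, 0, 0, 0, 0.95], [0, 0, 0.113, 0, 0, 0, 0.95]]]
end [592.1 309.2 140. ] [ 3.142  0.    -0.041]
```

Request:
drive_tool([
  [[0.118, -0.124, 0.028, 0, 0, 0.011, 0.95], [0.114, -0.128, 0.028, 0, 0, 0.011, 0.95], [0.109, -0.132, 0.028, 0, 0, 0.01, 0.95], [0.105, -0.136, 0.028, 0, 0, 0.011, 0.95], [0.1, -0.139, 0.027, 0, 0, 0.01, 0.95]],
])

```text
t: 12.28
eef_pos: [546.3, 238.2, 238.5]
tcp_rot: [3.141, -0.0, 0.024]
ft_force: [-0.5, -0.4, 0.8]
opening: 0.946
grip_force: 0.0
```

Request:
drive_tool([
  [[0.096, -0.142, 0.028, 0, 0, 0.011, 0.95], [0.092, -0.146, 0.027, 0, 0, 0.01, 0.95], [0, 0, 0, 0, 0, 0, 0.95], [0, 0, 0, 0, 0, 0, 0.95]],
])

```text
t: 12.78
eef_pos: [591.7, 308.9, 224.8]
tcp_rot: [3.141, 0.001, -0.041]
ft_force: [-0.7, -0.6, -0.3]
opening: 0.95
grip_force: 0.0
```

Run:
```python
from plan import *
plan([([592,309.2,140],down(-.042),5,.95)])
ims=[]
for c in('side',):
    p=look(['clamp'],c)
    im=cv2.resize(p['color'],None,fx=6,fy=6,interpolation=cv2.INTER_CUBIC)
    for y in(-9,9):
        pts=[(592,309.2,90.5),(592,309.2,160.5)]
    u=[tuple(int(v) for v in (pix(p,a)+.5)*6) for a in pts];cv2.line(im,u[0],u[1],(0,255,255),1)
    v=u[0];ims.append(im[v[1]-420:v[1]+180,v[0]-300:v[0]+300])
cv2.imwrite('pics/cl.png',ims[0])
```

```text
now 12.775 [591.7 308.9 224.8] [ 3.141e+00  1.000e-03 -4.100e-02] j [ 0.38  0.56  1.46 -0.    1.13  1.99] op 0.95 g 0.0 F [-0.7 -0.6 -0.3]
[[[0, 0, 0.068, 0, 0, 0, 0.95], [0, 0, 0.068, 0, 0, 0, 0.95], [0, 0, 0.068, 0, 0, 0, 0.95], [0.001, -0.001, 0.068, 0, 0, 0, 0.95], [0, 0, 0.067, 0, 0, 0, 0.95]]]
end [591.9 309.1 140. ] [ 3.141e+00  1.000e-03 -4.100e-02]
side place_of clamp 0.91 [589.2 308.   91.5]
side place_of clamp 0.9 [424.9 404.4  68.4]
side search_frame clamp 0.67 [425.1 413.   79.9]
```

View pics/cl.png

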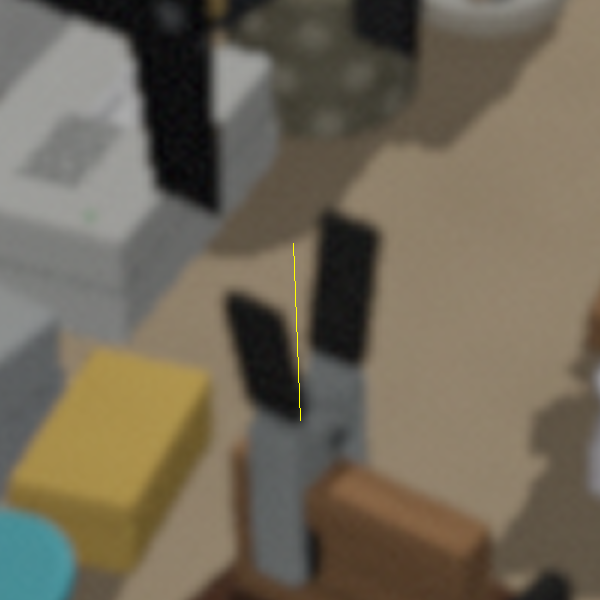

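Request:
drive_tool([
  [[-0.003, 0, 0.07, 0, 0, 0, 0.95], [0, 0, 0.07, 0, 0, 0, 0.95], [0, 0, 0.07, 0, 0, 0, 0.95], [0, 0, 0.07, 0, 0, 0, 0.95], [0, 0, 0.055, 0, 0, 0, 0.95]],
])

```text
t: 13.55
eef_pos: [591.2, 309.2, 139.7]
tcp_rot: [3.141, 0.001, -0.041]
ft_force: [0.2, 0.8, 0.3]
opening: 0.948
grip_force: 0.0
```

Request:
drive_tool([
  [[0, 0, 0, 0, 0, 0, 0.2], [0, 0, 0, 0, 0, 0, 0.2], [0, 0, 0, 0, 0, 0, 0.2], [0, 0, 0, 0, 0, 0, 0.2], [0, 0, 0, 0, 0, 0, 0.2]],
])

```text
t: 14.18
eef_pos: [591.3, 309.2, 141.5]
tcp_rot: [3.142, -0.0, -0.041]
ft_force: [-0.1, 0.1, -2.1]
opening: 0.481
grip_force: 7.8
```

Request:
drive_tool([
  [[0, 0, 0, 0, 0, 0, 0], [0, 0, 0, 0, 0, 0, 0], [0, 0, 0, 0, 0, 0, 0], [0, 0, 0, 0, 0, 0, 0]],
])

```text
t: 14.68
eef_pos: [591.3, 309.2, 141.3]
tcp_rot: [3.141, 0.0, -0.041]
ft_force: [0.1, 0.7, -1.1]
opening: 0.308
grip_force: 30.0
```

Request:
drive_tool([
  [[0, 0, -0.06, 0, 0, 0, 0], [0, 0, -0.1, 0, 0, 0, 0], [0, 0, -0.12, 0, 0, 0, 0], [0, 0, -0.12, 0, 0, 0, 0], [0, 0, -0.12, 0, 0, 0, 0]],
])

```text
t: 15.3
eef_pos: [591.3, 309.2, 273.6]
tcp_rot: [-3.141, -0.001, -0.041]
ft_force: [1.0, 0.4, -0.9]
opening: 0.307
grip_force: 30.0
```

Run:
```python
from plan import *
y=.195;t=np.radians(35);A=np.array([545.9,85.9,117.5]);zA=np.array([-np.sin(t)*np.cos(y),-np.sin(t)*np.sin(y),np.cos(t)])
plan([(A+135*zA,down(y,t),10,0)])
```

```text
now 15.3 [591.3 309.2 273.6] [-3.141e+00 -1.000e-03 -4.100e-02] j [ 0.38  0.52  1.4  -0.    1.22  2.  ] op 0.307 g 30.0 F [ 1.   0.4 -0.9]
[[[-0.045, 0.097, 0.018, 0.002, 0.019, -0.007, 0], [-0.048, 0.096, 0.015, 0.002, 0.019, -0.007, 0], [-0.05, 0.095, 0.011, 0.002, 0.019, -0.007, 0], [-0.053, 0.094, 0.008, 0.002, 0.019, -0.007, 0], [-0.056, 0.093, 0.004, 0.003, 0.02, -0.007, 0]]]
[[[-0.058, 0.092, -0.001, 0.002, 0.019, -0.008, 0], [-0.06, 0.091, -0.005, 0.003, 0.02, -0.007, 0], [-0.061, 0.089, -0.01, 0.002, 0.019, -0.008, 0], [-0.063, 0.088, -0.014, 0.003, 0.02, -0.007, 0], [-0.063, 0.086, -0.018, 0.002, 0.019, -0.008, 0]]]
end [470.   70.8 228.2] [ 3.14  -0.61   0.196]
```

Request:
drive_tool([
  [[-0.045, 0.097, 0.018, 0.002, 0.019, -0.007, 0], [-0.048, 0.096, 0.015, 0.002, 0.019, -0.007, 0], [-0.05, 0.095, 0.011, 0.002, 0.019, -0.007, 0], [-0.053, 0.094, 0.008, 0.002, 0.019, -0.007, 0], [-0.056, 0.093, 0.004, 0.003, 0.02, -0.007, 0]],
])

```text
t: 15.92
eef_pos: [530.2, 189.8, 249.7]
tcp_rot: [-3.123, -0.306, 0.068]
ft_force: [-0.3, -0.3, -0.0]
opening: 0.31
grip_force: 30.0
```

Request:
drive_tool([
  [[-0.058, 0.092, -0.001, 0.002, 0.019, -0.008, 0], [-0.06, 0.091, -0.005, 0.003, 0.02, -0.007, 0], [-0.061, 0.089, -0.01, 0.002, 0.019, -0.008, 0], [-0.063, 0.088, -0.014, 0.003, 0.02, -0.007, 0], [-0.063, 0.086, -0.018, 0.002, 0.019, -0.008, 0]],
])

```text
t: 16.55
eef_pos: [478.4, 91.5, 230.1]
tcp_rot: [-3.121, -0.565, 0.177]
ft_force: [-0.4, 0.4, -1.7]
opening: 0.307
grip_force: 30.0
```

```bash
cat > w.py <<'E'
from plan import *
from fit import T
y=.195;t=np.radians(35);A=np.array([545.9,85.9,117.5]);zA=np.array([-np.sin(t)*np.cos(y),-np.sin(t)*np.sin(y),np.cos(t)])
plan([(A+65*zA,down(y,t),7,0)])
p=look(['clamp','sloping_arm'],'side')
print('exp clamp',A+84*zA)
im=cv2.resize(p['color'],None,fx=6,fy=6,interpolation=cv2.INTER_CUBIC)
st=env.state();tp=np.array(st['eef_pos']);tz=R.from_euler('xyz',st['tcp_rot']).apply([0,0,1])
ty=R.from_euler('xyz',st['tcp_rot']).apply([0,1,0])
def ln(a,b,c):
    u=[tuple(int(v) for v in (pix(p,w)+.5)*6) for w in(a,b)];cv2.line(im,u[0],u[1],c,1)
ln(tp+51*tz,tp+101*tz,(0,255,255));ln(tp+51*tz-11*ty,tp+51*tz+11*ty,(0,255,255))
ln(A,A+30*zA,(0,0,255))
for s_ in(-9,9): ln(A+30*zA+s_*ty,A+s_*ty,(255,0,255))
v=[int(k) for k in (pix(p,A+60*zA)+.5)*6]
cv2.imwrite('pics/pre.png',im[v[1]-300:v[1]+300,v[0]-350:v[0]+350])
E
python3 w.py
```

```text
now 16.55 [478.4  91.5 230.1] [-3.121 -0.565  0.177] j [-0.01  0.17  2.23  0.57  0.23  0.86] op 0.307 g 30.0 F [-0.4  0.4 -1.7]
[[[-0.005, 0.011, 0.037, 0, 0.002, -0.001, 0], [-0.005, 0.011, 0.037, -0.001, 0.002, -0.001, 0], [-0.005, 0.011, 0.037, -0.001, 0.002, -0.001, 0], [-0.005, 0.011, 0.037, 0, 0.002, 0, 0], [-0.006, 0.011, 0.037, -0.001, 0.002, -0.001, 0]]]
[[[-0.006, 0.011, 0.037, 0, 0.002, 0, 0], [-0.005, 0.01, 0.037, -0.001, 0.003, -0.001, 0]]]
end [509.4  78.7 170.8] [ 3.14  -0.612  0.195]
side place_of clamp 0.96 [422.1 404.8  64.2]
side place_of clamp 0.86 [505.7  95.2 182.4]
side place_of sloping_arm 0.64 [544.   91.8 119.1]
side place_of sloping_arm 0.34 [ 485.8 -202.6   12.5]
side search_frame clamp 0.82 [427.2 414.   78.9]
side search_frame clamp 0.81 [509.2 114.4 178.6]
side search_frame sloping_arm 0.63 [543.9  98.1  71.2]
side search_frame sloping_arm 0.17 [500.4  71.4  58.6]
exp clamp [498.6327106   76.56424684 186.30877172]
```

View pics/pre.png

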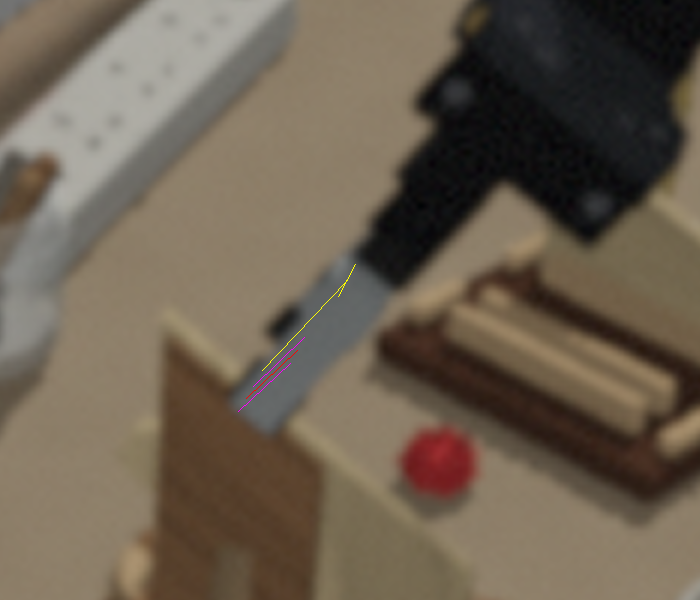

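```bash
cat > g.py <<'E'
from plan import *
y=.195;t=np.radians(35);A=np.array([545.9,85.9,117.5]);zA=np.array([-np.sin(t)*np.cos(y),-np.sin(t)*np.sin(y),np.cos(t)])
plan([(A+float(sys.argv[1])*zA,down(y,t),int(sys.argv[2]),0)])
E
python3 g.py 135 5
```

```text
now 16.8 [479.4  92.4 229.9] [-3.12  -0.563  0.175] j [-0.01  0.17  2.22  0.56  0.23  0.87] op 0.312 g 30.0 F [ 1.4  0.3 -1.3]
[[[-0.01, 0.015, -0.005, -0.001, 0.003, -0.001, 0], [-0.01, 0.016, -0.005, -0.001, 0.003, -0.001, 0], [-0.009, 0.015, -0.005, 0, 0.003, -0.001, 0], [-0.01, 0.016, -0.004, -0.001, 0.003, -0.001, 0], [-0.009, 0.015, -0.005, 0, 0.003, -0.001, 0]]]
end [470.   71.  228.2] [-3.139 -0.61   0.194]
```

Request:
drive_tool([
  [[-0.01, 0.015, -0.005, -0.001, 0.003, -0.001, 0], [-0.01, 0.016, -0.005, -0.001, 0.003, -0.001, 0], [-0.009, 0.015, -0.005, 0, 0.003, -0.001, 0], [-0.01, 0.016, -0.004, -0.001, 0.003, -0.001, 0], [-0.009, 0.015, -0.005, 0, 0.003, -0.001, 0]],
])

```text
t: 17.42
eef_pos: [469.9, 71.4, 227.8]
tcp_rot: [-3.139, -0.61, 0.195]
ft_force: [0.4, 0.4, -2.1]
opening: 0.31
grip_force: 30.0
```

```bash
python3 g.py 105 5
```

```text
now 17.425 [469.9  71.4 227.8] [-3.139 -0.61   0.195] j [-0.07  0.16  2.28  0.95  0.19  0.4 ] op 0.31 g 30.0 F [ 0.4  0.4 -2.1]
[[[0, 0, 0.024, 0, 0, 0, 0], [0, 0.001, 0.024, 0, 0, 0, 0], [0, 0, 0.024, 0, 0, 0, 0], [0, 0.001, 0.023, 0, 0, 0, 0], [0, 0, 0.024, -0.001, 0, 0, 0]]]
end [486.7  74.2 203.4] [ 3.141 -0.61   0.195]
```

Request:
drive_tool([
  [[0, 0, 0.024, 0, 0, 0, 0], [0, 0.001, 0.024, 0, 0, 0, 0], [0, 0, 0.024, 0, 0, 0, 0], [0, 0.001, 0.023, 0, 0, 0, 0], [0, 0, 0.024, 0, 0, 0, 0]],
])

```text
t: 18.05
eef_pos: [487.0, 74.5, 203.3]
tcp_rot: [-3.139, -0.611, 0.195]
ft_force: [-0.3, 1.0, -0.7]
opening: 0.308
grip_force: 30.0
```

```bash
python3 g.py 75 5
```

```text
now 18.05 [487.   74.5 203.3] [-3.139 -0.611  0.195] j [-0.06  0.23  2.28  1.34  0.15  0.03] op 0.308 g 30.0 F [-0.3  1.  -0.7]
[[[0, 0, 0.024, 0, 0, 0, 0], [0, 0, 0.024, 0, 0, 0, 0], [0, 0, 0.024, 0, 0, 0, 0], [0, 0.001, 0.023, 0, 0, 0, 0], [0, 0, 0.024, -0.001, 0, 0, 0]]]
end [503.8  77.6 178.9] [ 3.141 -0.611  0.195]
```

Request:
drive_tool([
  [[0, 0, 0.024, 0, 0, 0, 0], [0, 0, 0.024, 0, 0, 0, 0], [0, 0, 0.024, 0, 0, 0, 0], [0, 0.001, 0.023, 0, 0, 0, 0], [0, 0, 0.024, 0, 0, 0, 0]],
])

```text
t: 18.68
eef_pos: [503.9, 77.6, 178.9]
tcp_rot: [-3.138, -0.611, 0.195]
ft_force: [-0.3, 0.0, -1.1]
opening: 0.313
grip_force: 30.0
```

```bash
python3 g.py 64 3
```

```text
now 18.675 [503.9  77.6 178.9] [-3.138 -0.611  0.195] j [-0.05  0.3   2.27  1.8   0.14 -0.43] op 0.313 g 30.0 F [-0.3  0.  -1.1]
[[[0, 0, 0.014, 0, 0, 0, 0], [0, 0, 0.015, 0, 0, 0, 0], [-0.001, 0, 0.014, -0.001, 0, 0, 0]]]
end [509.8  78.8 170. ] [ 3.142 -0.611  0.195]
```

Request:
drive_tool([
  [[0, 0, 0.014, 0, 0, 0, 0], [0, 0, 0.015, 0, 0, 0, 0], [0, 0, 0.014, 0, 0, 0, 0], [0, 0, 0, 0, 0, 0, 0]],
])

```text
t: 19.18
eef_pos: [509.6, 79.0, 170.8]
tcp_rot: [-3.138, -0.612, 0.195]
ft_force: [-8.2, -1.1, 11.5]
opening: 0.311
grip_force: 30.0
```

Run:
```python
from plan import *
A=np.array([545.9,85.9,117.5]);y=.195;t=np.radians(35)
Ra=R.from_euler('z',y)*R.from_euler('y',-t)
for c in('side','top'):
    p=env.read_camera(c);P=np.array(p['pose'])
    for n in('clamp','sloping_arm','steep_template'):
        for d in env.place_of(n,p)[:2]:
            w=P[:3,:3]@np.array(d['at'])+P[:3,3];print(c,n,round(d['score'],2),w.round(1),'in arm',Ra.inv().apply(w-A).round(1))
st=env.state();tp=np.array(st['eef_pos']);print(tp,Ra.inv().apply(tp-A),st['joints'].round(2))
```

```text
side clamp 0.67 [420.8 406.3  63.9] in arm [-80.5 338.5  -9.1]
side clamp 0.58 [538.4  82.4 122. ] in arm [-4.  -2.   8.3]
side sloping_arm 0.75 [548.  90. 120.] in arm [3.8 3.6 0.4]
side steep_template 0.74 [524.3  73.5  18.7] in arm [-75.9  -7.9 -67.4]
top clamp 0.81 [423.2 405.4  65.9] in arm [-77.5 337.3  -8.7]
top clamp 0.76 [542.6  82.1 124.8] in arm [ 0.9 -3.1  8.2]
top sloping_arm 0.66 [548.9  90.2 118.4] in arm [ 3.6  3.6 -1.5]
top sloping_arm 0.19 [479.3  65.8  70.6] in arm [-83.6  -6.8   1.3]
top steep_template 0.67 [525.1  74.8  20.8] in arm [-74.   -6.8 -66.3]
top steep_template 0.52 [574.7 313.5   1.8] in arm [  -7.1  217.7 -136.3]
[509.58794189  78.97450498 170.8370469 ] [ 0.31227153  0.24182093 64.89385662] [-0.04  0.33  2.27  1.95  0.15 -0.58]
```

Request:
drive_tool([
  [[0, 0, -0.003, 0, 0, 0, 0.36], [0, 0, 0, 0, 0, 0, 0.42], [0, 0, 0, 0, 0, 0, 0.48], [0, 0, 0, 0, 0, 0, 0.54], [0, 0, 0, 0, 0, 0, 0.6]],
])

```text
t: 20.2
eef_pos: [508.6, 77.9, 170.4]
tcp_rot: [-3.139, -0.61, 0.195]
ft_force: [0.3, 0.8, -1.8]
opening: 0.58
grip_force: 6.1
```

Request:
drive_tool([
  [[0, 0, 0, 0, 0, 0, 0.75], [0, 0, 0, 0, 0, 0, 0.95], [0, 0, 0, 0, 0, 0, 0.95], [0, 0, 0, 0, 0, 0, 0.95]],
])

```text
t: 20.7
eef_pos: [508.6, 77.8, 170.5]
tcp_rot: [-3.14, -0.61, 0.195]
ft_force: [-0.2, 0.6, -0.0]
opening: 0.934
grip_force: 0.0
```

```bash
cat > n.py <<'E'
from plan import *
A=np.array([545.9,85.9,117.5]);y=.195;t=np.radians(35)
Ra=R.from_euler('z',y)*R.from_euler('y',-t)
for c in('side','top'):
    p=env.read_camera(c);P=np.array(p['pose']);cv2.imwrite(f'pics/{sys.argv[1]}_{c}.png',p['color'])
    for n in('clamp','steep_template','template_seat'):
        for d in env.place_of(n,p)[:2]:
            w=P[:3,:3]@np.array(d['at'])+P[:3,3];print(c,n,round(d['score'],2),w.round(1),'in arm',Ra.inv().apply(w-A).round(1))
plan([])
E
python3 n.py rel
```

```text
side clamp 0.77 [421.5 406.1  65.9] in arm [-78.7 338.3  -7.8]
side clamp 0.72 [533.1 185.2   2.2] in arm [-60.6  99.9 -98.3]
side steep_template 0.9 [521.5  78.4  21. ] in arm [-76.1  -2.7 -64.5]
side steep_template 0.25 [521.7  76.7   3.6] in arm [-86.3  -4.3 -78.6]
side template_seat 0.86 [520.   74.   17.7] in arm [-80.   -6.6 -65.9]
side template_seat 0.28 [481.   62.5  65.8] in arm [-85.5 -10.3  -3.2]
top clamp 0.79 [423.5 403.8  66. ] in arm [-77.5 335.6  -8.6]
top clamp 0.64 [538.5  85.5 126.2] in arm [-1.   1.  11.3]
top steep_template 0.51 [525.6  75.   19.3] in arm [-74.4  -6.8 -67.8]
top template_seat 0.67 [524.7  78.5  18.3] in arm [-75.2  -3.2 -68.5]
top template_seat 0.6 [545.2  91.4 117.3] in arm [ 0.2  5.5 -0.4]
now 21.1 [508.6  77.8 170.4] [-3.14  -0.61   0.195] j [-0.05  0.33  2.27  1.94  0.15 -0.57] op 0.952 g 0.0 F [0.2 0.9 0.5]
end [508.6  77.8 170.4] [-3.14  -0.61   0.195]
```

Request:
drive_tool([
  [[0, 0, -0.03, 0, 0, 0, 0.95], [0, 0, -0.04, 0, 0, 0, 0.95], [0, 0, -0.04, 0, 0, 0, 0.95], [0, 0, -0.04, 0, 0, 0, 0.95], [0, 0, -0.04, 0, 0, 0, 0.95]],
])

```text
t: 21.72
eef_pos: [481.7, 72.4, 209.6]
tcp_rot: [-3.14, -0.61, 0.195]
ft_force: [0.4, 0.5, 0.3]
opening: 0.948
grip_force: 0.0
```

Request:
drive_tool([
  [[0, 0, -0.04, 0, 0, 0, 0.95], [0, 0, -0.04, 0, 0, 0, 0.95], [-0.02, 0, -0.04, 0, 0, 0, 0.95], [-0.04, 0, -0.04, 0, 0, 0, 0.95], [-0.04, 0, -0.04, 0, 0, 0, 0.95]],
])

```text
t: 22.35
eef_pos: [432.8, 62.8, 236.0]
tcp_rot: [-3.14, -0.609, 0.195]
ft_force: [-0.1, -0.7, -0.4]
opening: 0.949
grip_force: 0.0
```

```bash
python3 n.py fin
python3 - <<'E'
import cv2,numpy as np
a=cv2.imread('pics/fin_side.png');b=cv2.imread('pics/fin_top.png')
f=lambda i,x,y:cv2.resize(i[y:y+120,x:x+80],None,fx=5,fy=5,interpolation=cv2.INTER_CUBIC)
cv2.imwrite('pics/fin.png',np.hstack([f(a,315,195),f(b,300,220)]))
E
```

```text
side clamp 0.98 [535.3  83.1 129.2] in arm [-2.3 -0.7 15.9]
side clamp 0.96 [420.4 405.3  65.9] in arm [-79.8 337.7  -7.2]
side steep_template 0.61 [518.   75.9  18.6] in arm [-80.7  -4.4 -64.2]
side template_seat 0.75 [520.2  72.3  16.3] in arm [-80.9  -8.4 -66.9]
side template_seat 0.33 [536.   79.4 125.9] in arm [-4.2 -4.4 13.1]
top clamp 0.87 [425.5 404.3  67.3] in arm [-75.  335.7  -8.8]
top clamp 0.74 [538.3  79.2 126.4] in arm [-2.1 -5.1 12.3]
top steep_template 0.53 [522.   74.9  18.2] in arm [-77.9  -6.2 -66.7]
top template_seat 0.76 [529.   76.9  16. ] in arm [-73.2  -5.6 -72.6]
now 22.75 [434.   62.9 235.9] [-3.14  -0.61   0.195] j [-0.11  0.08  2.34  0.94  0.22  0.39] op 0.95 g 0.0 F [ 1.3  0.8 -0.5]
end [434.   62.9 235.9] [-3.14  -0.61   0.195]
```

View pics/fin.png

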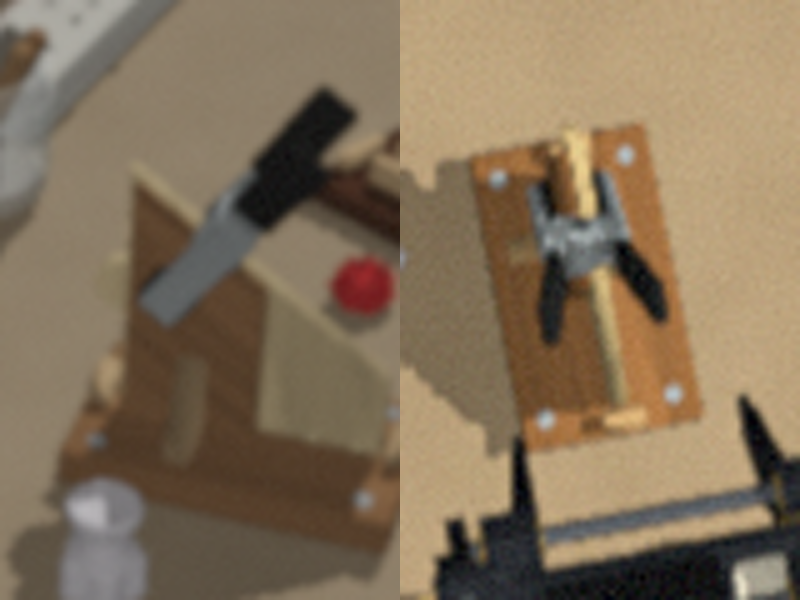

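The clamp straddles the template and arm at mid-edge, with its jaws at about (165,305) in the left view. It sits square to the edge, the template stands in the channel, and the gripper is clear.

```bash
python3 -c "
from cell import env
print(env.job_done())"
```

```text
the job is handed in; nothing more can be done
None
```

The job is handed in, with no verdict shown: at the last look the steep template stood in the holder's channel and the clamp gripped it and the arm, square at mid-edge, about 12–16 mm above the edge.

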